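# Clamp the amber bottle on the shaker with its turnbuckle

## Task

Stand the amber bottle with the orange cap upright between the two open V-shaped jaws on the orbital shaker and let go of it. Then tighten the spoked turnbuckle at the near edge of the shaker (push its upper spokes towards the bottle, again and again) until both jaws grip the bottle firmly, with the yellow pins of both spring pads pushed about half-way in and not to their stops. Do not upset or shift the other bottles, the foam block or the carton.

Things in the scene. Friction and masses are not known exactly. Their poses are not given: they have to be found in the camera images.
- shaker: White orbital shaker, at rest, fixed; aluminium platform 240 (x) x 270 (y) mm, top 52 mm high, guide rods along y up to 78 mm. Origin at the centre of its underside on the bench, z up; its -x edge, which carries the turnbuckle, is turned roughly towards the robot. Round the bottle's seat everything is below 95 mm; the fork plates of the turnbuckle stand 17 to 23 mm either side of its spokes
- seat (a point): Where the bottle stands: centre of the space between the jaws, on the black rubber mat; at (35, 0, 54) mm in the shaker's frame; axes as the shaker's. Any place within about 8 mm will do, the V pads centre the bottle as they close
- turnbuckle_center (a point): Centre of the turnbuckle, on its axis (along the shaker's y); at (-75, 0, 107) mm in the shaker's frame. Across the axis here: four spokes 90 degrees apart, 9 mm thick, with black 13 mm balls centred 44 mm from the axis. Hub radius 16.5 mm; the fork reaches 15.5 mm above the axis. A spoke leaning back more than about 40 degrees jams if pushed level: push a more upright one, or follow its arc
- turnbuckle (a joint): Turnbuckle angle, rad, growing as it tightens: upper spokes go to the shaker's +x, towards the bottle. At multiples of pi/2 a spoke points straight up. Stays put; takes 0.12 N m, plus 0.004 per mm of each pad's push. Left- and right-hand threads: each jaw moves in 1.91 mm per rad. Range -0.3 to 12.4, starts at 1 to 4; pads touch the bottle at about 7.3 and are half-way in (4 mm) at about 9.4
- pad_left (a joint): How far the spring pad of the left (+y) jaw is pushed into its jaw bar, m: 0 free (8 mm of its two yellow pins showing), 0.008 at the stop; 2 N per mm
- pad_right (a joint): The same for the right (-y) jaw
- pad_left_root (a point): Bottom of the V (120 degrees, open to the bottle) of the left pad, at mid height, 25 mm above the mat. The black pad is 28 mm high, 47 mm wide along the shaker's x, on a blue jaw bar along the shaker's x. At turnbuckle 0 the root lies 48.6 mm from the seat centre; the V touches a bottle whose axis is 34.6 mm away
- pad_right_root (a point): The same for the right pad
- bottle_amber: The bottle to clamp: brown glass, paper band, orange cap, 0.2 to 0.42 kg; origin at the centre of its underside, z up. Body 60 mm in diameter up to 78 mm, shoulder narrowing to 38 mm, cap 40 mm in diameter from 100 to 125 mm height. Stands in one of four places in the two trays
- bottle_clear: Bystander: bottle of the same shape and size, clear glass, blue cap
- bottle_white: Bystander: bottle of the same shape and size, white, red cap
- bottle_green: Bystander: bottle of the same shape and size, green glass, black cap
- tray_left: White spill tray, fixed, 190 (x) x 110 (y) mm, 16 mm high, floor 3 mm thick, walls 3 mm; origin at the centre of its underside. Two bottles stand in it, about 43 mm either side of its centre along its x
- tray_right: The same on the right, with two more bottles
- foam_block: Bystander: light blue foam block standing on edge, 150 (x) x 36 (y) x 150 mm high, beside the left tray; origin at the centre of its underside
- carton: Bystander: purple carton, 147 (x) x 112 (y) x 125 mm high, beside the right tray; origin at the centre of its underside
Mind the look-alikes: they are no part of the job. Of the things that look like the bottle_amber, the largest one is meant.

How it is judged:
On the way, in this order (a step that is already met when the one before it is completed fails the run):
1. the amber bottle stands upright on the mat between the open jaws, let go (horizontal distance between bottle_amber and seat below 0.02 m and z of bottle_amber in the frame of seat between -0.004 and 0.004 m and angle between bottle_amber's own z axis and vertical below 0.1 rad and contact force between the fingers and bottle_amber below 0.1 N), for 0.2 s.
2. the turnbuckle has drawn both jaws onto the bottle (contact force between each of pad_left, pad_right and bottle_amber above 2 N), for 0.1 s.
At the end, for the whole second after the job is handed in: The amber bottle stands upright (within 0.08 rad) and at rest on the mat, within 15 mm of the middle between the jaws; both spring pads press on it with more than 2 N and are pushed in between 1.5 and 6.8 mm of their 8 mm (all of step 2 and value of joint pad_left between 0.0015 and 0.0068 m and value of joint pad_right between 0.0015 and 0.0068 m and horizontal distance between bottle_amber and seat below 0.015 m and z of bottle_amber in the frame of seat between -0.004 and 0.004 m and angle between bottle_amber's own z axis and vertical below 0.08 rad and linear speed of bottle_amber below 0.02 m/s); the robot touches nothing.
It fails at once if a spring pad is driven onto its stop (the glass would crack) (value of joint any of pad_left, pad_right above 0.0076 m).
It fails at once if the amber bottle is tipped over (angle between bottle_amber's own z axis and vertical above 0.6 rad).
It fails at once if another bottle, the foam block or the carton is shifted by more than 25 mm or upset (distance of any of bottle_clear, bottle_white, bottle_green, foam_block, carton from where it was at the start of the episode above 0.025 m or angle between any of bottle_clear, bottle_white, bottle_green, foam_block, carton's own z axis and vertical above 0.4 rad).
It also fails if it takes over 72 s, if anything falls off the work surface, if the arm or the gripper's body presses on something with over 40 N, if the wrist force passes 120 N, or if a joint passes its speed limit or range.

## Robot

A 6-joint arm with a two-finger parallel gripper is mounted at the origin on a cart in front of the work surface, level with it; the furniture and walls round the work are solid. World frame = base frame: x ahead of the robot, y to its left, z up, the work surface at z = 0. Lengths are in m, angles in rad, forces in N, time in s.
With the tool pointing down it reaches from about 0.325 to 0.85 m from the base axis. Payload 15.5 kg.
Tool frame: the origin (TCP) lies at the very end of the fingers, on their centre line; the grasp point (between the pads) lies 19 mm behind it (robot.hold_point_z is the distance from the TCP to the grasp point, in m); z points along the fingers, y is the direction in which the jaws open and shut (so a half turn about z gives the same grasp; the last joint's range is limited). The gripper opens to 91 mm and grips with 3 to 60 N. Pads are 32 mm wide; open, the fingers measure 118 mm over their backs; the gripper's body (76 mm by 178 mm) begins 60 mm behind the grasp point.
Start: joints at [1.075, 0.494, 1.345, -0, 1.302, -0.096], TCP at [0.243, 0.576, 0.214] pointing down, gripper open.
Joint ranges: [-2.91, 2.91], [-0.82, 2.16], [0.22, 2.67], [-1.22, 4.37], [0.12, 2.79], [-3.08, 3.08]. Speed limits (rad/s): [1.89, 1.89, 2.57, 3.01, 3.01, 3.01].

## Interface

Orientations are given as a unit quaternion [w, x, y, z].
In Python, from cell import robot gives the robot as it stands.
- The arm moves only by the tool carry_out, never from a script. Its argument "deltas" is text: rows parted by semicolons, each of 4 numbers parted by spaces: the shift along the world's x, y, z each as a share of 0.4 m, from -1 to 1, then the turn about the world's z as a share of 0.5 rad, from -1 to 1. A call has 1 to 5 rows; each row shifts and turns the commanded pose from where the row before left it; what a row does not reach is not made up. A row lasts 1/12 s, in which the tool goes at most 41.7 mm and 7.16 degrees, less where a joint would pass 70% of its speed; a pose out of reach is approached as far as the arm can. A call with a number of a shift or a turn outside -1 to 1 is refused whole. A call with a gripper value outside its range is refused whole. "hand" is the opening, from -1 (shut) to 1 (fully open), set as the call begins (left out, the last holds). The fingers move at their own pace and stop on an object; "newtons" is the grip in N (left out, the last holds). Time passes only in rows, so rows that do not move let the fingers close. It gives the time, the measured TCP pose, the force and the opening at its end, in the units of the state.
- robot.state(): the state, without advancing time (a new reading comes with each control period).
- robot.snapshot(name): name is "scene" or "side" or "wrist"; returns (picture, depth): 420x560x3 uint8, blue, green, red; 420x560 float32, m along the optical axis (not along the pixel's ray), 0 where there is no reading.
- robot.get_calibration(name): a dict with "fx", "fy", "cx", "cy" (pixels), "pose" (4x4, takes a point from camera to world coordinates); the wrist camera has in their place "hand_eye" (4x4, takes a point from camera to tool coordinates, whose origin is the TCP and whose axes are the flange's). Camera axes: x right, y up, looking along -z (the intrinsics and any distortion apply to the point x, -y, -z); pixel columns grow to the right and rows downward; lengths in m; the calibration is good to about 2 mm. A picture is of the moment at which its call begins: read the wrist's pose just before it. get_calibration takes no time and is no camera call.
- robot.close_job(): hands the job in, once; it reports no verdict.
Trained networks look in the newest picture that a camera, given by its name, has taken for a name from the list of things; names that differ only in an ending like _2 or _b are one class to them, and where a whole thing is asked for, a point or a joint stands for the part that bears it (a point fixed in the world has none). Each returns a list of dicts, best first, with "score" (0 to 1); they miss things now and then, are a little off and sometimes report something else, mostly with a low value. They report only what shows in the picture. A call takes as long as a camera call. They do not tell look-alikes from the thing itself.
- robot.regions_of(camera, target): "mask" (420x560 bool, what is visible of it).
- robot.landmark_of(camera, target): "at" ([x, y, z] in m, in the coordinates of the camera as it stood for that picture, good to about 4 mm: a listed point, or the origin of a listed thing).
The state is a dict: "clock": time; "q": joint angles; "qvel": joint speeds; "effort": joint torques, N m; "tool_pos": TCP position; "tool_rot": TCP orientation; "contact_force": force on the tool from outside, world axes, zero at the start; "ft_torque": the same for the moment, N m; "grip_width": finger opening in m.
Only numpy, scipy, OpenCV 4.12 (cv2) and the standard library are available. Lean on these libraries where they do the work, as an engineer would, in place of code of your own. Each camera call takes 0.05 s, during which the arm holds its last target.

## Working session

There is one attempt and no reset: what is moved stays moved. The work goes in short steps, Python scripts to look and compute and a tool call to move; the robot and the scene stay as the last step left them, time stands still between calls to the robot, and variables do not carry over. Pictures are saved under pics/ and viewed, and the job is handed in when it is done.

Besides the shell and the picture viewer there is one more tool, called as name(argument=value, ...) on one line, values as JSON. carry_out: Moves the arm, as the interface text tells. Its arguments: {"type":"object","properties":{"deltas":{"type":"string"},"hand":{"type":"number"},"newtons":{"type":"number"}},"required":["deltas"]}

```bash
ls; mkdir -p pics; cat > h.py <<'E'
import numpy as np, cv2
from cell import robot
def cam2w(name,p,st=None):
    c=robot.get_calibration(name); 
    if 'pose' in c: M=np.array(c['pose'])
    else:
        from scipy.spatial.transform import Rotation as R
        w,x,y,z=st['tool_rot']; T=np.eye(4); T[:3,:3]=R.from_quat([x,y,z,w]).as_matrix(); T[:3,3]=st['tool_pos']; M=T@np.array(c['hand_eye'])
    p=np.atleast_2d(p); return p@M[:3,:3].T+M[:3,3]
def pts(name,depth,mask,st=None):
    c=robot.get_calibration(name); v,u=np.nonzero(mask&(depth>0)); d=depth[v,u]
    return cam2w(name,np.c_[(u-c['cx'])/c['fx']*d,-(v-c['cy'])/c['fy']*d,-d],st)
E
python3 - <<'E'
from h import *
for n in ['scene','side']:
    im,d=robot.snapshot(n); cv2.imwrite(f'pics/{n}0.png',im); np.save(f'{n}0.npy',d)
    print(n,{k:np.round(v,3).tolist() for k,v in robot.get_calibration(n).items()})
    for t in ['bottle_amber','shaker','seat','turnbuckle_center','pad_left_root','pad_right_root','foam_block','carton']:
        for r in robot.landmark_of(n,t)[:3]: print(n,t,round(r['score'],2),cam2w(n,r['at'])[0].round(3))
print(robot.state())
E
```

```text
pics
scene {'fx': 490.131, 'fy': 490.131, 'cx': 282.941, 'cy': 201.822, 'pose': [[-0.877, 0.331, -0.348, -0.093], [-0.48, -0.618, 0.622, 1.063], [-0.009, 0.713, 0.701, 1.26], [0.0, 0.0, 0.0, 1.0]]}
scene bottle_amber 0.79 [0.462 0.37  0.007]
scene bottle_amber 0.6 [0.407 0.511 0.   ]
scene shaker 0.76 [ 0.579  0.05  -0.003]
scene seat 0.97 [0.611 0.054 0.052]
scene seat 0.39 [0.503 0.064 0.103]
scene turnbuckle_center 0.92 [0.499 0.064 0.105]
scene pad_left_root 0.33 [0.58  0.054 0.004]
scene pad_right_root 0.65 [0.605 0.012 0.076]
scene carton 0.66 [ 0.537 -0.446  0.004]
side {'fx': 481.912, 'fy': 481.912, 'cx': 282.392, 'cy': 200.92, 'pose': [[-0.818, 0.219, -0.532, -0.521], [-0.576, -0.316, 0.754, 1.42], [-0.003, 0.923, 0.384, 0.81], [0.0, 0.0, 0.0, 1.0]]}
side bottle_amber 0.72 [ 0.329  0.352 -0.002]
side bottle_amber 0.69 [ 0.462  0.366 -0.001]
side bottle_amber 0.65 [0.404 0.511 0.001]
side shaker 0.84 [ 0.583  0.053 -0.003]
side seat 0.59 [0.613 0.051 0.054]
side seat 0.39 [ 0.58   0.05  -0.005]
side seat 0.19 [ 0.444 -0.323  0.001]
side carton 0.9 [ 0.542 -0.453 -0.006]
{'clock': 0.9, 'q': array([ 1.07551333e+00,  4.93582208e-01,  1.34547386e+00, -4.50288733e-06,
        1.30250544e+00, -9.54977626e-02]), 'qvel': array([-1.50500596e-03, -1.14411954e-04, -8.66236821e-04,  1.24829262e-03,
       -9.10236804e-05, -5.41837716e-04]), 'effort': array([ 2.54921964e-03, -8.78652692e+01, -3.82278299e+01,  7.09345448e-02,
        4.31644369e-02, -3.92876771e-07]), 'tool_pos': array([0.24326696, 0.57572945, 0.21393491]), 'tool_rot': array([6.60916947e-06, 1.98563503e-01, 9.80088024e-01, 1.42625152e-05]), 'contact_force': array([ 0.26848121, -0.24671589,  0.72465271]), 'ft_torque': array([ 0.00076814, -0.04630306, -0.022958  ]), 'grip_width': 0.09154902988745765}
```

View pics/scene0.png

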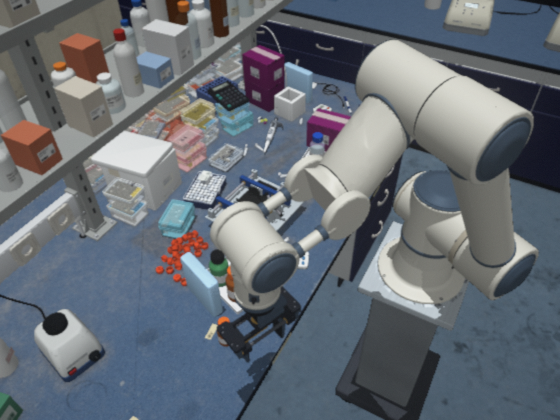

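View pics/side0.png

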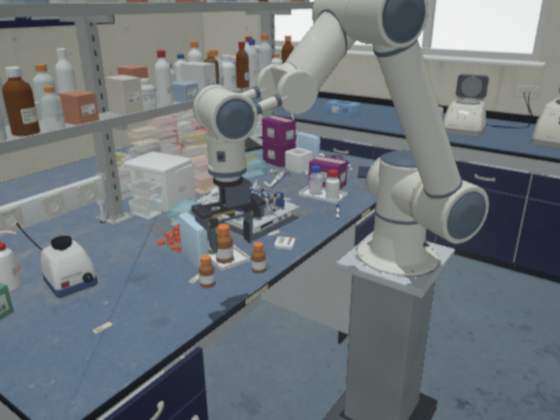

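```bash
python3 - <<'E'
from h import *
im=cv2.imread('pics/side0.png'); cv2.imwrite('pics/c1.png',cv2.resize(im[170:300,150:350],None,fx=4,fy=4,interpolation=cv2.INTER_CUBIC))
st=robot.state(); w,d=robot.snapshot('wrist'); cv2.imwrite('pics/w0.png',w)
for t in ['bottle_amber','bottle_green','tray_left','foam_block']:
    for r in robot.landmark_of('wrist',t)[:3]: print(t,round(r['score'],2),cam2w('wrist',r['at'],st)[0].round(3))
for t in ['bottle_green','tray_left','foam_block','tray_right','bottle_white','bottle_clear']:
    for r in robot.landmark_of('side',t)[:3]: print('side',t,round(r['score'],2),cam2w('side',r['at'],st)[0].round(3))
E
```

```text
bottle_amber 0.79 [ 0.404  0.51  -0.002]
side bottle_green 0.45 [0.541 0.344 0.002]
side tray_left 0.92 [0.5   0.344 0.001]
side tray_right 0.86 [ 0.491 -0.329  0.002]
side bottle_white 0.91 [ 0.444 -0.327  0.   ]
side bottle_clear 0.72 [ 0.534 -0.331  0.003]
```

View pics/c1.png

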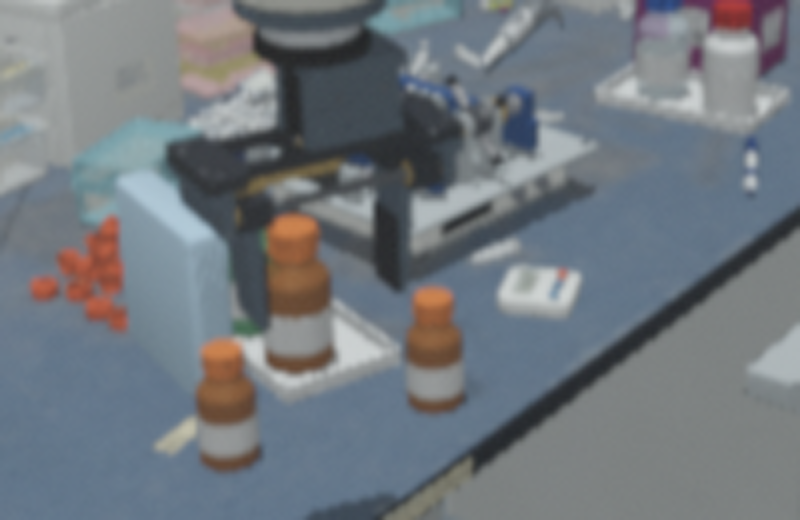

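View pics/w0.png

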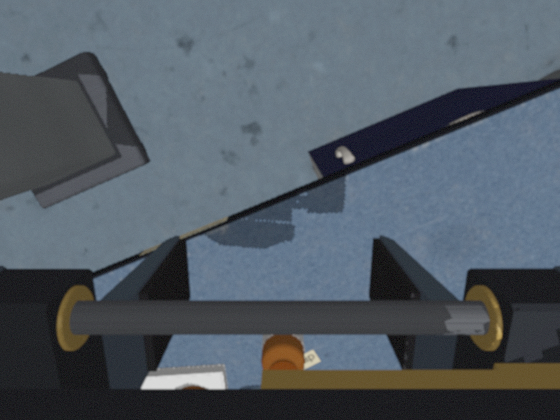

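Amber candidates in the side image are (224,243), which stands in the tray, and (206,270) and (259,257), which stand on the bench. The crop shows the first is clearly the largest and is in the tray, so it's the target, at about (0.462, 0.366). The wrist image shows only one of the small bench bottles. I'm moving over the target now.

carry_out(deltas="0.065 -0.065 0 0.1;0.065 -0.065 0 0.1;0.065 -0.065 0 0.1;0.065 -0.065 0 0.1;0 0 0 0", hand=0.5, newtons=25)

```text
clock: 1.87
tool_pos: [0.3511, 0.4679, 0.214]
tool_rot: [0.001, 0.1, 0.995, -0.001]
contact_force: [0.7, 0.6, 0.1]
grip_width: 0.0683
```

```bash
python3 - <<'E'
from h import *
st=robot.state(); print(st['tool_pos'],st['tool_rot'],st['grip_width'])
w,d=robot.snapshot('wrist'); cv2.imwrite('pics/w1.png',w)
for t in ['bottle_amber','bottle_green','tray_left','foam_block']:
    for r in robot.landmark_of('wrist',t)[:3]: print(t,round(r['score'],2),cam2w('wrist',r['at'],st)[0].round(3))
im,d=robot.snapshot('side'); cv2.imwrite('pics/s1.png',im)
for t in ['bottle_amber','bottle_green','foam_block']:
    for r in robot.landmark_of('side',t)[:3]: print(t,round(r['score'],2),cam2w('side',r['at'],st)[0].round(3))
for r in robot.regions_of('side','bottle_amber'):
    p=pts('side',d,r['mask']); q=p[(p[:,2]>.10)&(p[:,2]<.135)]; print('mask',r['score'],len(p),p[:,2].max().round(3),np.median(p,0).round(3), q.mean(0) if len(q) else None, q.min(0) if len(q) else '',q.max(0) if len(q) else '')
for r in robot.regions_of('side','foam_block')[:1]:
    p=pts('side',d,r['mask']); print('foam',p.min(0),p.max(0))
    q=p[p[:,2]>.145]; print(q.min(0),q.max(0))
E
```

```text
[0.35110153 0.46787553 0.21399438] [ 6.40435327e-04  9.96301052e-02  9.95024176e-01 -5.65992623e-04] 0.06827667505380534
bottle_amber 0.92 [0.461 0.367 0.002]
bottle_amber 0.71 [0.328 0.355 0.   ]
bottle_amber 0.59 [ 0.404  0.511 -0.002]
bottle_green 0.94 [0.543 0.345 0.003]
foam_block 0.86 [ 0.541  0.424 -0.001]
bottle_amber 0.97 [0.409 0.509 0.   ]
bottle_amber 0.68 [0.462 0.369 0.002]
bottle_amber 0.65 [ 0.33   0.353 -0.001]
bottle_green 0.58 [0.542 0.345 0.001]
foam_block 0.74 [0.542 0.43  0.003]
mask 0.86 441 0.102 [0.396 0.521 0.052] [0.3972689  0.5031934  0.10173742] [0.3972689  0.5031934  0.10173742] [0.3972689  0.5031934  0.10173742]
mask 0.81 388 0.099 [0.318 0.364 0.05 ] None  
mask 0.79 608 0.219 [0.447 0.383 0.07 ] [0.45366272 0.3746422  0.11801294] [0.43837438 0.34941126 0.10084035] [0.47403819 0.39134976 0.13199467]
mask 0.69 283 0.021 [ 0.486 -0.301  0.008] None  
mask 0.18 644 0.129 [ 0.512 -0.432  0.11 ] [ 0.52759876 -0.43854564  0.11902637] [ 0.45971381 -0.51587948  0.10016959] [ 0.61645256 -0.3319296   0.12918191]
foam [0.46411351 0.38966448 0.00487974] [0.61631203 0.46996646 0.15442122]
[0.46530168 0.38966448 0.1450137 ] [0.60984619 0.46916267 0.15442122]
```

View pics/w1.png

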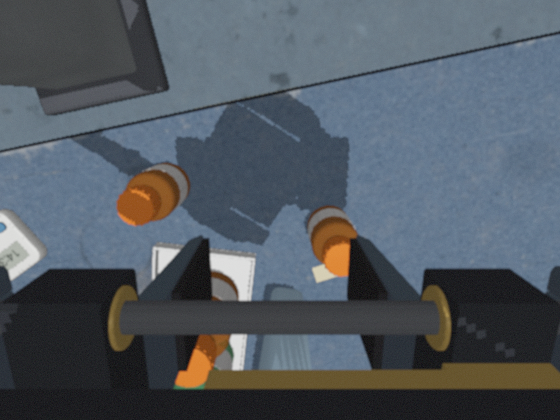

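carry_out(deltas="0.0693 -0.0624 0 0;0.0693 -0.0624 0 0;0.0693 -0.0624 0 0;0.0693 -0.0624 0 0;0 0 0 0", hand=0.3)

```text
clock: 2.83
tool_pos: [0.4624, 0.3683, 0.2139]
tool_rot: [0.001, 0.101, 0.995, -0.0]
contact_force: [-0.1, -0.2, 0.2]
grip_width: 0.0589
```

```bash
python3 - <<'E'
from h import *
st=robot.state(); print(st['tool_pos'],st['grip_width'])
w,d=robot.snapshot('wrist'); cv2.imwrite('pics/w2.png',w)
for r in robot.landmark_of('wrist','bottle_amber')[:3]: print(round(r['score'],2),cam2w('wrist',r['at'],st)[0].round(3))
im,d=robot.snapshot('side'); cv2.imwrite('pics/s2.png',cv2.resize(im[120:300,130:380],None,fx=3.2,fy=3.2))
for t in ['seat','turnbuckle_center','pad_left_root','pad_right_root']:
    for r in robot.landmark_of('side',t)[:2]: print('side',t,round(r['score'],2),cam2w('side',r['at'],st)[0].round(3))
for r in robot.landmark_of('side','bottle_amber')[:3]: print(round(r['score'],2),cam2w('side',r['at'],st)[0].round(3))
E
```

```text
[0.46238114 0.36829982 0.21394776] 0.05885174803825911
0.85 [0.463 0.365 0.003]
0.72 [ 0.405  0.511 -0.002]
0.65 [0.331 0.353 0.   ]
side seat 0.84 [0.614 0.051 0.055]
side seat 0.17 [0.543 0.428 0.003]
side turnbuckle_center 0.74 [0.502 0.064 0.106]
side turnbuckle_center 0.31 [ 0.492 -0.33   0.001]
side pad_left_root 0.42 [0.616 0.096 0.073]
side pad_right_root 0.61 [0.613 0.009 0.078]
0.75 [0.466 0.365 0.003]
0.71 [0.403 0.508 0.   ]
0.59 [ 0.33   0.351 -0.006]
```

View pics/s2.png

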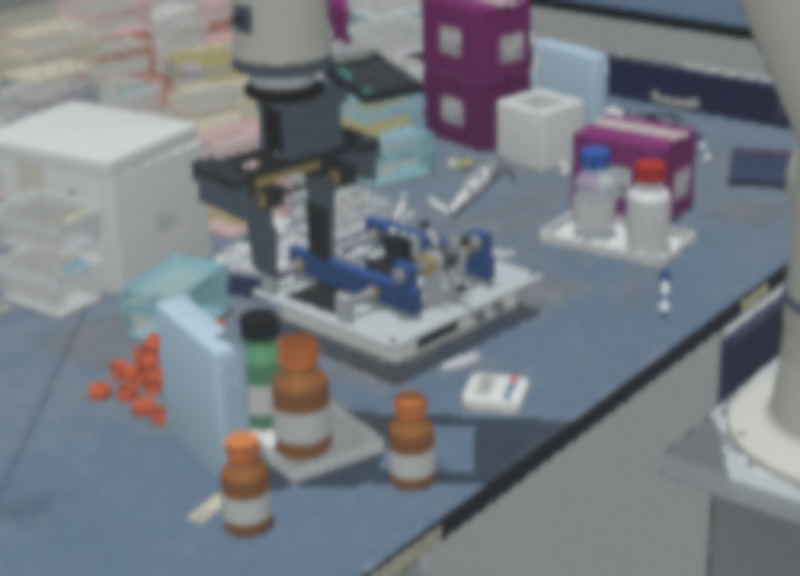

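View pics/w2.png

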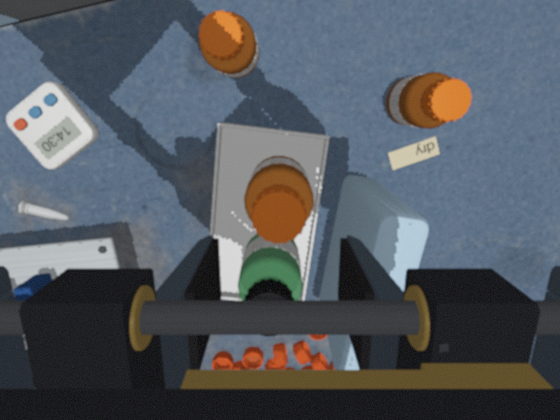

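The side crop shows the gripper above the large amber bottle (298,345). The wrist view shows it centred between the fingers, with the green bottle and foam clear of them. Descending.

carry_out(deltas="0 -0.005 -0.075 0;0 0 -0.075 0;0 0 -0.07 0;0 0 -0.065 0;0 0 0 0")

```text
clock: 3.65
tool_pos: [0.4554, 0.3689, 0.0957]
tool_rot: [-0.003, 0.099, 0.995, -0.002]
contact_force: [-1.4, -1.1, -0.6]
grip_width: 0.0596
```

carry_out(deltas="0 0 0 0;0 0 0 0;0 0 0 0;0 0 0 0", hand=-1, newtons=30)

```text
clock: 3.98
tool_pos: [0.4589, 0.3705, 0.1016]
tool_rot: [0.001, 0.1, 0.995, 0.001]
contact_force: [-0.6, -0.9, 5.4]
grip_width: 0.0395
```

```bash
python3 - <<'E'
from h import *
im,d=robot.snapshot('side'); cv2.imwrite('pics/s3.png',cv2.resize(im[140:300,150:350],None,fx=4,fy=3.75))
E
```

```text
(no output)
```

View pics/s3.png

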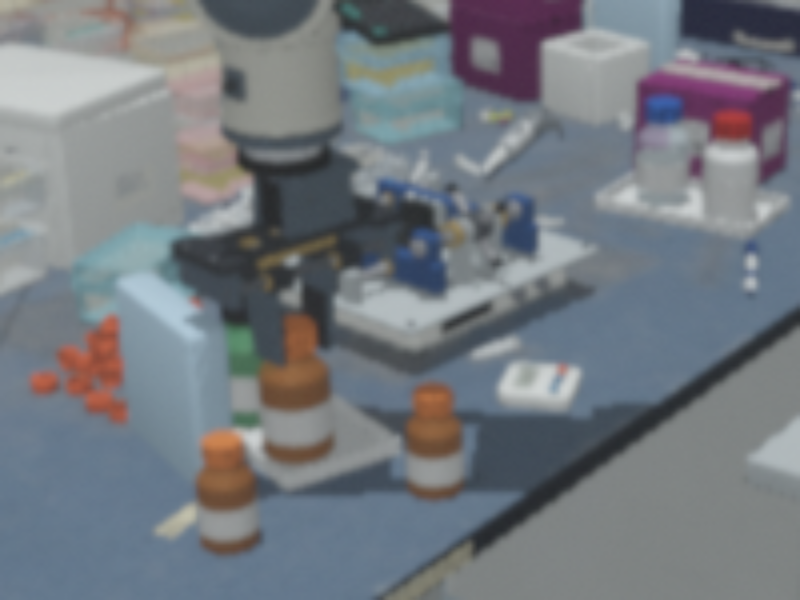

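The side crop shows the fingers on the orange cap (300,340), and the opening of 39.5 mm matches the 40 mm cap. Lifting.

carry_out(deltas="0 0 0.05 0;0 0 0.08 0;0 0 0.09 0;0 0 0.09 0;0 0 0.09 0", newtons=35)

```text
clock: 4.45
tool_pos: [0.4578, 0.3697, 0.2625]
tool_rot: [0.0, 0.1, 0.995, 0.0]
contact_force: [1.5, 0.3, -2.4]
grip_width: 0.0394
```

carry_out(deltas="0 0 0.01 0;0 0 0 0")

```text
clock: 4.62
tool_pos: [0.4591, 0.3706, 0.267]
tool_rot: [0.002, 0.1, 0.995, 0.002]
contact_force: [-0.6, -0.5, -2.7]
grip_width: 0.0392
```

```bash
python3 - <<'E'
from h import *
st=robot.state(); print(st['tool_pos'],st['contact_force'])
im,d=robot.snapshot('side'); cv2.imwrite('pics/s4.png',cv2.resize(im[100:260,150:350],None,fx=4,fy=3.75))
for r in robot.landmark_of('side','bottle_amber')[:3]: print(round(r['score'],2),cam2w('side',r['at'],st)[0].round(3))
w,d=robot.snapshot('scene'); cv2.imwrite('pics/sc4.png',w)
for n in ['scene','side']:
  for t in ['seat','turnbuckle_center','pad_left_root','pad_right_root','shaker']:
    for r in robot.landmark_of(n,t)[:1]: print(n,t,round(r['score'],2),cam2w(n,r['at'],st)[0].round(3))
E
```

```text
[0.45910145 0.37056476 0.26700708] [-0.60414738 -0.45926533 -2.74338127]
0.94 [ 0.405  0.512 -0.001]
0.86 [0.463 0.367 0.168]
0.7 [ 0.33   0.355 -0.   ]
scene turnbuckle_center 0.73 [0.503 0.065 0.106]
scene pad_left_root 0.42 [ 0.528 -0.331  0.005]
scene pad_right_root 0.66 [0.605 0.011 0.076]
scene shaker 0.69 [0.577 0.054 0.002]
side seat 0.6 [0.619 0.05  0.056]
side turnbuckle_center 0.71 [0.507 0.063 0.104]
side pad_left_root 0.6 [0.618 0.097 0.075]
side pad_right_root 0.6 [0.615 0.01  0.081]
side shaker 0.62 [ 0.583  0.05  -0.005]
```

View pics/s4.png

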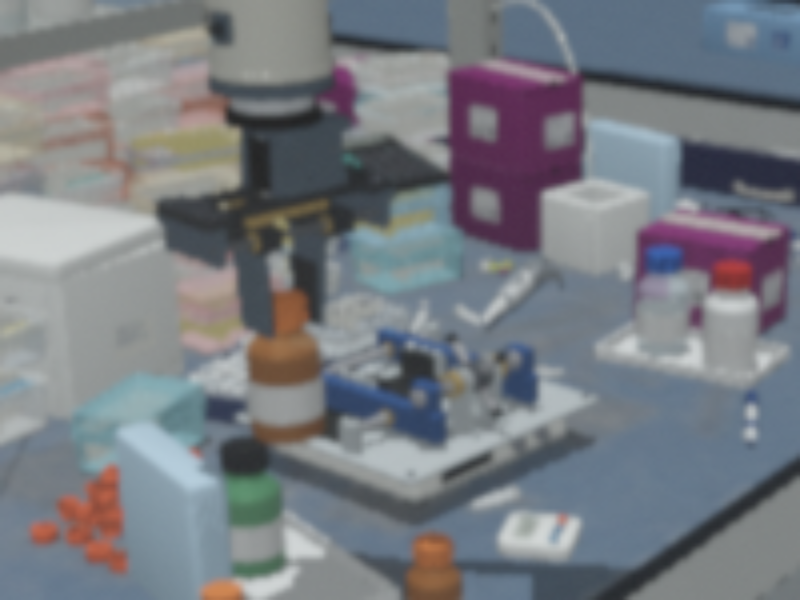

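View pics/sc4.png

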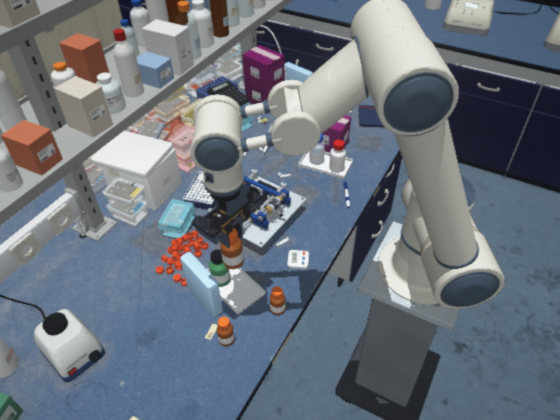

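Bottle held upright in the side crop (285,390). Going over the seat.

carry_out(deltas="0.03 -0.065 0.01 0.02;0.038 -0.08 0.01 0.02;0.04 -0.082 0 0.02;0.04 -0.082 0 0.02;0.04 -0.082 0 0.02")

```text
clock: 5.68
tool_pos: [0.5338, 0.212, 0.2721]
tool_rot: [0.0, 0.074, 0.997, 0.0]
contact_force: [0.9, -0.1, -3.2]
grip_width: 0.039
```

carry_out(deltas="0.04 -0.082 0 0.02;0.04 -0.082 0 0.02;0.04 -0.082 0 0.02;0.04 -0.08 0 0.02;0.032 -0.07 0 0.02")

```text
clock: 6.1
tool_pos: [0.611, 0.0528, 0.2719]
tool_rot: [0.0, 0.05, 0.999, -0.0]
contact_force: [0.5, 0.7, -1.8]
grip_width: 0.0395
```

carry_out(deltas="0 0 0 0;0 0 0 0")

```text
clock: 6.27
tool_pos: [0.6106, 0.0535, 0.2716]
tool_rot: [-0.0, 0.051, 0.999, -0.0]
contact_force: [-0.1, 1.0, -2.1]
grip_width: 0.039
```

```bash
python3 - <<'E'
from h import *
st=robot.state(); print(st['tool_pos'],st['tool_rot'],st['contact_force'],st['grip_width'])
w,d=robot.snapshot('wrist'); cv2.imwrite('pics/w5.png',w)
im,d=robot.snapshot('side'); cv2.imwrite('pics/s5.png',cv2.resize(im[70:250,180:380],None,fx=4,fy=3.3))
for n in ['wrist','side']:
  for t in ['bottle_amber','seat','turnbuckle_center','pad_left_root','pad_right_root','shaker']:
    for r in robot.landmark_of(n,t)[:1]: print(n,t,round(r['score'],2),cam2w(n,r['at'],st)[0].round(3))
E
```

```text
[0.61063562 0.05348681 0.27162472] [-8.32942618e-05  5.11672783e-02  9.98690093e-01 -3.11041881e-06] [-0.0779178   1.04673013 -2.11459379] 0.03897389209595888
wrist bottle_amber 0.72 [0.615 0.046 0.171]
wrist seat 0.85 [0.608 0.053 0.055]
wrist turnbuckle_center 0.76 [0.503 0.061 0.109]
wrist pad_left_root 0.62 [0.62  0.099 0.08 ]
wrist pad_right_root 0.86 [0.608 0.006 0.081]
wrist shaker 0.57 [0.583 0.059 0.002]
side bottle_amber 0.97 [0.617 0.053 0.173]
side seat 0.94 [0.613 0.052 0.051]
side turnbuckle_center 0.93 [0.504 0.061 0.104]
side pad_left_root 0.6 [0.613 0.054 0.171]
side pad_right_root 0.64 [ 0.581  0.054 -0.002]
side shaker 0.72 [ 0.582  0.052 -0.005]
```

View pics/w5.png

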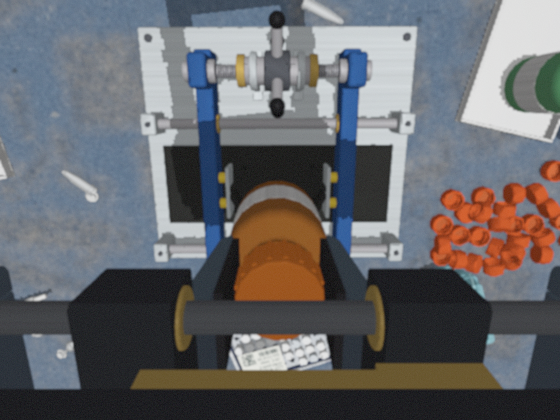

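View pics/s5.png

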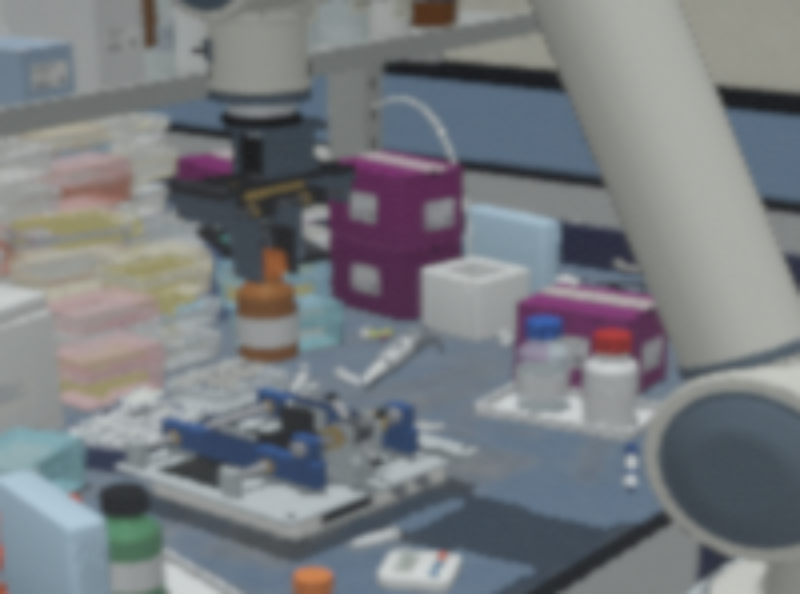

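Wrist view: the jaw bars at columns 213 and 345 have their midpoint at 279, and the bottle is at 278, so it's centred. Lowering.

carry_out(deltas="-0.006 0 -0.07 0;0 0 -0.07 0;0 0 -0.07 0;0 0 -0.05 0;0 0 0 0")

```text
clock: 7.38
tool_pos: [0.6054, 0.0551, 0.164]
tool_rot: [-0.003, 0.05, 0.999, -0.0]
contact_force: [-1.4, -0.6, -3.3]
grip_width: 0.0391
```

carry_out(deltas="0 0 -0.015 0;0 0 -0.01 0;0 0 0 0")

```text
clock: 7.63
tool_pos: [0.6082, 0.0551, 0.1584]
tool_rot: [0.001, 0.05, 0.999, 0.0]
contact_force: [-0.1, 0.1, -1.8]
grip_width: 0.0391
```

carry_out(deltas="0 0 -0.007 0;0 0 -0.005 0;0 0 0 0;0 0 0 0")

```text
clock: 7.97
tool_pos: [0.6078, 0.0551, 0.1534]
tool_rot: [0.0, 0.05, 0.999, 0.0]
contact_force: [0.4, 0.1, -2.1]
grip_width: 0.0392
```

```bash
python3 - <<'E'
from h import *
st=robot.state(); print(st['tool_pos'],st['contact_force'])
im,d=robot.snapshot('side'); cv2.imwrite('pics/s6.png',cv2.resize(im[100:230,190:350],None,fx=5,fy=4.6,interpolation=cv2.INTER_CUBIC))
for t in ['bottle_amber','seat']:
    for r in robot.landmark_of('side',t)[:1]: print(t,round(r['score'],2),cam2w('side',r['at'],st)[0].round(3))
E
```

```text
[0.60784429 0.05508231 0.15338186] [ 0.42211261  0.09096472 -2.13613245]
bottle_amber 0.73 [ 0.331  0.351 -0.004]
seat 0.78 [0.613 0.051 0.055]
```

View pics/s6.png

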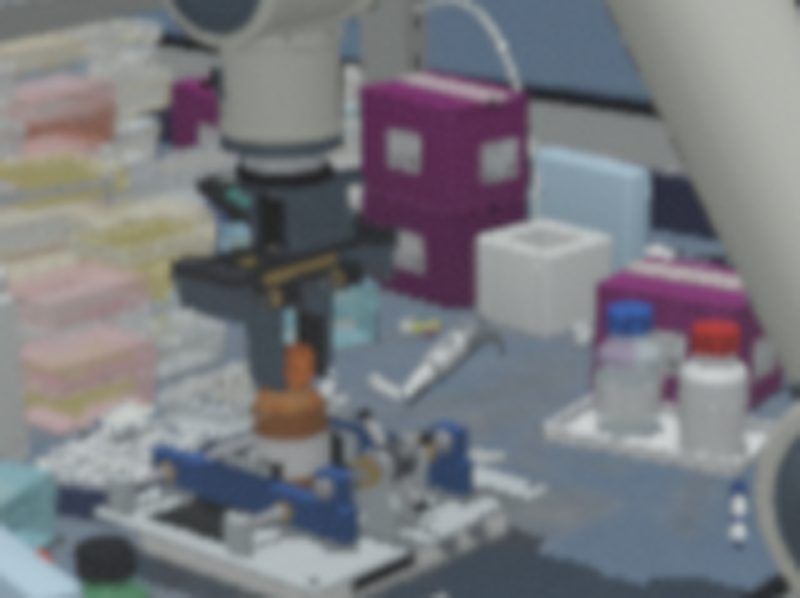

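Bottle sits between the jaws (290,440 in crop); no contact yet. Lower a millimetre or so at a time.

carry_out(deltas="0 0 -0.004 0;0 0 0 0;0 0 0 0")

```text
clock: 8.37
tool_pos: [0.6084, 0.0548, 0.1525]
tool_rot: [0.001, 0.05, 0.999, -0.0]
contact_force: [-1.3, -2.1, 11.4]
grip_width: 0.0393
```

carry_out(deltas="0 0 -0.004 0;0 0 0 0;0 0 0 0")

```text
clock: 8.62
tool_pos: [0.609, 0.0543, 0.1522]
tool_rot: [0.002, 0.05, 0.999, -0.001]
contact_force: [-5.3, -5.8, 25.3]
grip_width: 0.0388
```

carry_out(deltas="0 0 0.005 0;0 0 0 0")

```text
clock: 8.78
tool_pos: [0.608, 0.055, 0.1525]
tool_rot: [0.0, 0.05, 0.999, 0.0]
contact_force: [-0.4, 0.5, -1.5]
grip_width: 0.0396
```

carry_out(deltas="0 0 0 0;0 0 0 0;0 0 0 0;0 0 0 0;0 0 0 0", hand=0.5)

```text
clock: 9.2
tool_pos: [0.6077, 0.0551, 0.1518]
tool_rot: [-0.0, 0.05, 0.999, 0.0]
contact_force: [0.5, -0.0, -0.4]
grip_width: 0.0676
```

```bash
python3 - <<'E'
from h import *
st=robot.state(); print(st['tool_pos'],st['contact_force'],st['grip_width'])
im,d=robot.snapshot('side'); cv2.imwrite('pics/s7.png',cv2.resize(im[100:230,190:350],None,fx=5,fy=4.6,interpolation=cv2.INTER_CUBIC))
w,d=robot.snapshot('wrist'); cv2.imwrite('pics/w7.png',w)
for n in ['side','wrist']:
  for t in ['bottle_amber','seat','turnbuckle_center']:
    for r in robot.landmark_of(n,t)[:2]: print(n,t,round(r['score'],2),cam2w(n,r['at'],st)[0].round(3))
E
```

```text
[0.6077279  0.05514411 0.15179786] [ 0.47819725 -0.020482   -0.41008085] 0.06755899015153144
side bottle_amber 0.82 [ 0.33   0.351 -0.002]
side bottle_amber 0.76 [0.613 0.053 0.051]
side seat 0.58 [0.612 0.05  0.051]
side turnbuckle_center 0.79 [0.504 0.064 0.102]
wrist bottle_amber 0.64 [0.61  0.05  0.052]
wrist turnbuckle_center 0.61 [0.503 0.062 0.106]
```

View pics/s7.png

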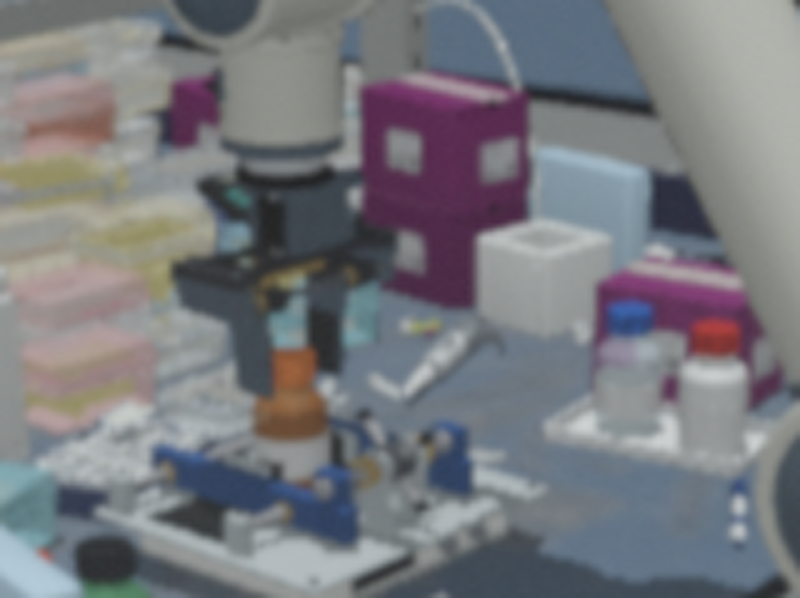

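View pics/w7.png

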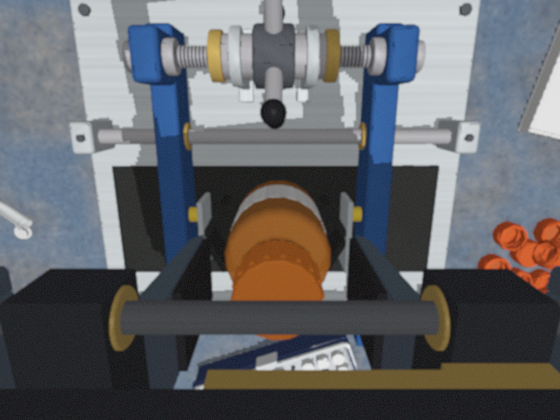

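Released: the side crop shows the bottle upright in the seat (295,400) with the fingers clear of the cap. Lifting straight up, then back.

carry_out(deltas="0 0 0.05 0;0 0 0.08 0;0 0 0.09 0;0 0 0.05 0;0 0 0 0")

```text
clock: 10.02
tool_pos: [0.6098, 0.0551, 0.2649]
tool_rot: [0.004, 0.05, 0.999, 0.0]
contact_force: [0.0, 0.6, 0.4]
grip_width: 0.0682
```

carry_out(deltas="-0.08 0.008 0 0;-0.1 0.01 0 0;-0.1 0.01 0 0;-0.1 0.01 0 0;0 0 0 0", hand=-1)

```text
clock: 10.43
tool_pos: [0.4479, 0.0709, 0.2588]
tool_rot: [-0.003, 0.049, 0.999, -0.0]
contact_force: [1.3, 0.7, 0.3]
grip_width: 0.0378
```

```bash
python3 - <<'E'
from h import *
st=robot.state(); print(st['tool_pos'],st['tool_rot'],st['grip_width'])
im,d=robot.snapshot('side'); cv2.imwrite('pics/s8.png',cv2.resize(im[100:230,190:350],None,fx=5,fy=4.6,interpolation=cv2.INTER_CUBIC))
w,d=robot.snapshot('wrist'); cv2.imwrite('pics/w8.png',w)
for n in ['side','wrist']:
  for t in ['bottle_amber','turnbuckle_center','pad_left_root','pad_right_root']:
    for r in robot.landmark_of(n,t)[:2]: print(n,t,round(r['score'],2),cam2w(n,r['at'],st)[0].round(3))
E
```

```text
[0.44791707 0.07085604 0.25879948] [-2.92886344e-03  4.94829219e-02  9.98770669e-01 -1.11053076e-04] 0.037831846560191305
side bottle_amber 0.94 [ 0.329  0.352 -0.002]
side bottle_amber 0.64 [0.61  0.054 0.054]
side turnbuckle_center 0.65 [0.614 0.05  0.054]
side turnbuckle_center 0.58 [0.504 0.065 0.102]
side pad_left_root 0.59 [0.616 0.096 0.076]
side pad_right_root 0.4 [0.613 0.009 0.079]
wrist bottle_amber 0.8 [0.604 0.052 0.054]
wrist bottle_amber 0.58 [ 0.326  0.356 -0.003]
wrist turnbuckle_center 0.73 [0.496 0.061 0.105]
wrist pad_left_root 0.88 [0.617 0.096 0.078]
wrist pad_right_root 0.55 [0.605 0.007 0.079]
```

View pics/s8.png

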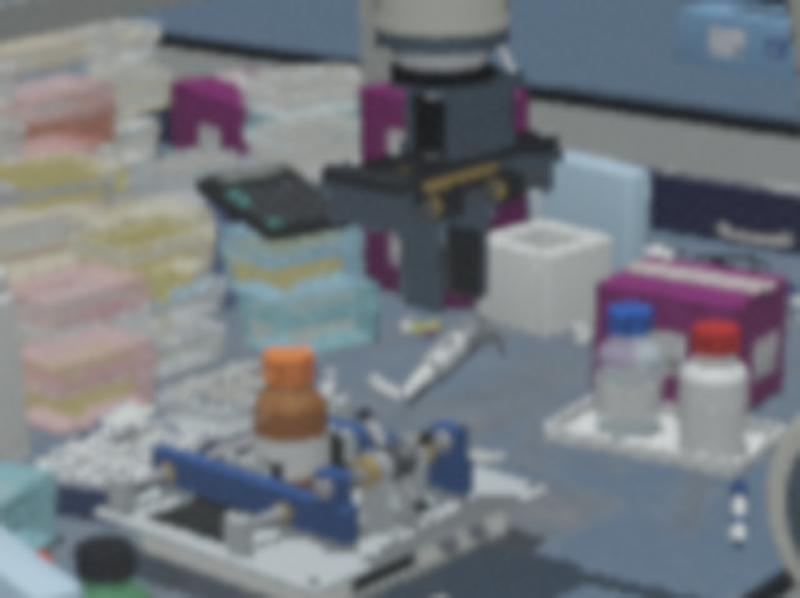

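View pics/w8.png

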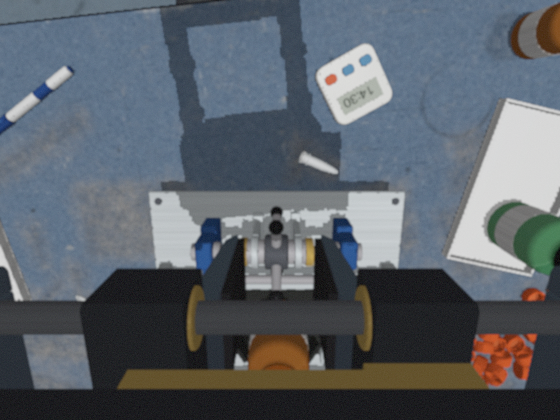

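```bash
cat >> h.py <<'E'
C=np.array([.503,.063,.107]); YAW=np.radians(-5.7)
def toC(p):
    d=p-C; c,s=np.cos(YAW),np.sin(YAW); return np.c_[d[:,0]*c+d[:,1]*s,-d[:,0]*s+d[:,1]*c,d[:,2]]
def spokes(name,d,st,yb=9):
    q=toC(pts(name,d,np.ones(d.shape,bool),st))*1000
    m=(abs(q[:,1])<yb)&(np.hypot(q[:,0],q[:,2])<56)&(np.hypot(q[:,0],q[:,2])>20)&(q[:,2]>-45)
    q=q[m]; a=np.degrees(np.arctan2(q[:,0],q[:,2])); r=np.hypot(q[:,0],q[:,2])
    h,_=np.histogram(a[r>28],bins=np.arange(-120,121,10)); print(name,dict(zip(range(-115,120,10),h)))
    img=np.full((480,480,3),255,np.uint8)
    for x,y,z in q: cv2.circle(img,(int(240+x*4),int(240-z*4)),1,(0,0,0),-1)
    return img,q
E
python3 - <<'E'
from h import *
for n in ['wrist','side','scene']:
    st=robot.state(); im,d=robot.snapshot(n); i,q=spokes(n,d,st,14); cv2.imwrite(f'pics/sp_{n}.png',i); print(len(q))
E
```

```text
wrist {-115: np.int64(0), -105: np.int64(0), -95: np.int64(0), -85: np.int64(0), -75: np.int64(0), -65: np.int64(0), -55: np.int64(19), -45: np.int64(195), -35: np.int64(33), -25: np.int64(0), -15: np.int64(0), -5: np.int64(0), 5: np.int64(0), 15: np.int64(0), 25: np.int64(0), 35: np.int64(50), 45: np.int64(2), 55: np.int64(0), 65: np.int64(0), 75: np.int64(0), 85: np.int64(0), 95: np.int64(0), 105: np.int64(0), 115: np.int64(0)}
490
side {-115: np.int64(0), -105: np.int64(0), -95: np.int64(0), -85: np.int64(0), -75: np.int64(0), -65: np.int64(0), -55: np.int64(5), -45: np.int64(8), -35: np.int64(1), -25: np.int64(0), -15: np.int64(0), -5: np.int64(0), 5: np.int64(0), 15: np.int64(0), 25: np.int64(2), 35: np.int64(8), 45: np.int64(8), 55: np.int64(1), 65: np.int64(0), 75: np.int64(0), 85: np.int64(0), 95: np.int64(0), 105: np.int64(0), 115: np.int64(0)}
66
scene {-115: np.int64(0), -105: np.int64(0), -95: np.int64(0), -85: np.int64(0), -75: np.int64(0), -65: np.int64(0), -55: np.int64(4), -45: np.int64(13), -35: np.int64(1), -25: np.int64(0), -15: np.int64(0), -5: np.int64(0), 5: np.int64(0), 15: np.int64(0), 25: np.int64(0), 35: np.int64(14), 45: np.int64(8), 55: np.int64(0), 65: np.int64(0), 75: np.int64(0), 85: np.int64(0), 95: np.int64(0), 105: np.int64(0), 115: np.int64(1)}
94
```

View pics/sp_wrist.png

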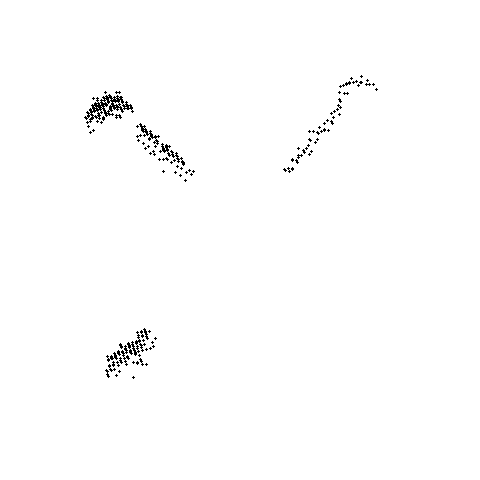

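View pics/sp_side.png

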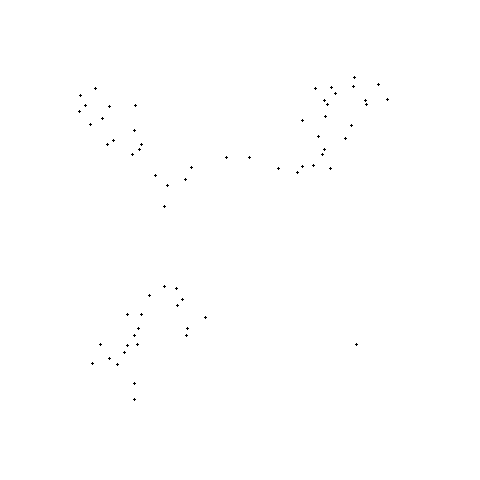

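Depth points in the spoke plane show spokes at about -45° and +45°, and the pad spacing of about 88 mm puts the turnbuckle near 2.36 rad. I'll enter between the two upper spokes, push the front one down, then do full strokes on the rear ones.

carry_out(deltas="0.06 -0.009 -0.04 0;0.058 -0.009 -0.08 0;0 0 -0.07 0;0 0 0 0;0 0 0 0", newtons=20)

```text
clock: 11.5
tool_pos: [0.5019, 0.0631, 0.1833]
tool_rot: [-0.002, 0.05, 0.999, -0.0]
contact_force: [0.5, -0.2, 0.6]
grip_width: 0.0007
```

```bash
cat >> h.py <<'E'
def where():
    st=robot.state(); t=toC(st['tool_pos'][None])[0]*1000; print('clk',round(st['clock'],2),'tool rel mm',t.round(1),'F',st['contact_force'].round(1),'w',round(st['grip_width'],4)); return st
E
python3 - <<'E'
from h import *
st=where(); im,d=robot.snapshot('side'); cv2.imwrite('pics/s9.png',cv2.resize(im[100:230,210:370],None,fx=5,fy=4.6,interpolation=cv2.INTER_CUBIC))
E
```

```text
clk 11.5 tool rel mm [-1.1 -0.  76.3] F [ 0.5 -0.2  0.6] w 0.0007
```

View pics/s9.png

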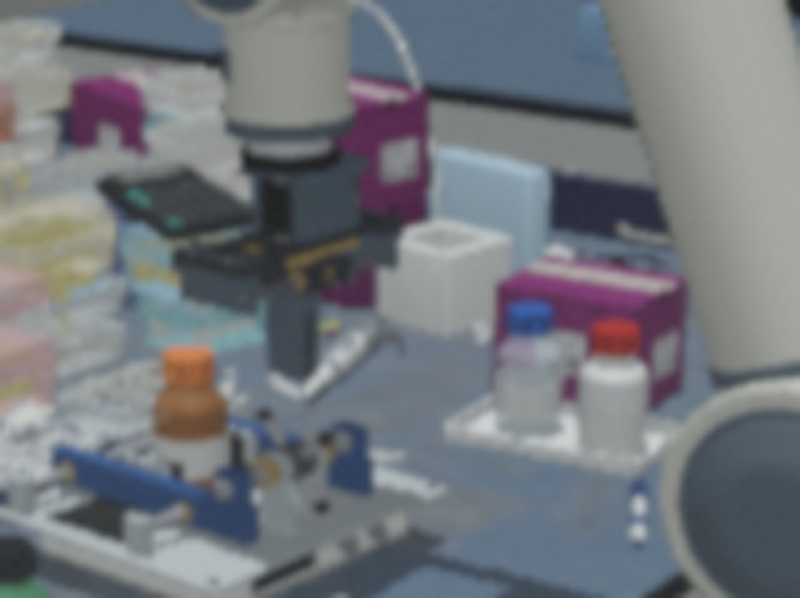

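Side crop: closed fingers (290,350) straight above the turnbuckle. Going in between the spokes and pushing the front one.

carry_out(deltas="0 0 -0.06 0;0 0 -0.055 0;0 0 0 0")

```text
clock: 11.8
tool_pos: [0.5018, 0.0632, 0.1371]
tool_rot: [-0.001, 0.05, 0.999, -0.0]
contact_force: [-1.5, -0.7, -0.5]
grip_width: 0.0008
```

carry_out(deltas="0.012 -0.001 -0.005 0;0.012 -0.001 -0.007 0;0.012 -0.001 -0.007 0;0.012 -0.001 -0.006 0;0 0 0 0")

```text
clock: 12.22
tool_pos: [0.5228, 0.0614, 0.1284]
tool_rot: [-0.0, 0.05, 0.999, -0.0]
contact_force: [-3.6, -0.6, -0.2]
grip_width: 0.0003
```

```bash
python3 - <<'E'
from h import *
st=where()
for n in ['side','scene']:
    im,d=robot.snapshot(n); i,q=spokes(n,d,st,14)
E
```

```text
clk 12.22 tool rel mm [19.8  0.4 21.4] F [-3.6 -0.6 -0.2] w 0.0003
side {-115: np.int64(6), -105: np.int64(7), -95: np.int64(0), -85: np.int64(0), -75: np.int64(0), -65: np.int64(0), -55: np.int64(0), -45: np.int64(0), -35: np.int64(2), -25: np.int64(9), -15: np.int64(1), -5: np.int64(4), 5: np.int64(26), 15: np.int64(6), 25: np.int64(11), 35: np.int64(6), 45: np.int64(7), 55: np.int64(10), 65: np.int64(3), 75: np.int64(1), 85: np.int64(0), 95: np.int64(0), 105: np.int64(0), 115: np.int64(0)}
scene {-115: np.int64(8), -105: np.int64(8), -95: np.int64(1), -85: np.int64(0), -75: np.int64(0), -65: np.int64(0), -55: np.int64(0), -45: np.int64(0), -35: np.int64(1), -25: np.int64(14), -15: np.int64(2), -5: np.int64(3), 5: np.int64(24), 15: np.int64(5), 25: np.int64(9), 35: np.int64(4), 45: np.int64(4), 55: np.int64(1), 65: np.int64(1), 75: np.int64(1), 85: np.int64(0), 95: np.int64(0), 105: np.int64(0), 115: np.int64(1)}
```

The front spoke went over and the next one stands at about -26°. Full cycle: up, back 70 mm, down, push.

carry_out(deltas="0 0 0.065 0;0 0 0.055 0;-0.04 0.004 0 0;-0.067 0.0067 0 0;-0.067 0.0067 0 0")

```text
clock: 12.73
tool_pos: [0.4533, 0.0685, 0.1771]
tool_rot: [0.002, 0.05, 0.999, 0.0]
contact_force: [-0.3, 0.6, -1.0]
grip_width: 0.0004
```

carry_out(deltas="0 0 0 0;0 0 -0.06 0;0 0 -0.06 0;0 0 0 0")

```text
clock: 13.07
tool_pos: [0.4517, 0.0684, 0.126]
tool_rot: [-0.001, 0.05, 0.999, -0.0]
contact_force: [-1.5, 0.9, -1.1]
grip_width: 0.0007
```

carry_out(deltas="0.024 -0.0024 0 0;0.024 -0.0024 0 0;0.024 -0.0024 0 0;0.024 -0.0024 0 0;0.024 -0.0024 0 0")

```text
clock: 13.48
tool_pos: [0.501, 0.0635, 0.1291]
tool_rot: [-0.001, 0.05, 0.999, -0.0]
contact_force: [-8.8, -0.5, -0.6]
grip_width: 0.0005
```

carry_out(deltas="0.024 -0.0024 0 0;0.024 -0.0024 0 0;0.007 -0.0007 0 0;0 0 0 0")

```text
clock: 13.82
tool_pos: [0.5245, 0.0612, 0.1292]
tool_rot: [0.001, 0.05, 0.999, 0.0]
contact_force: [-1.1, -0.4, 2.3]
grip_width: 0.0005
```

```bash
python3 - <<'E'
from h import *
st=where()
for n in ['side','scene']:
    im,d=robot.snapshot(n); i,q=spokes(n,d,st,14)
E
```

```text
clk 13.82 tool rel mm [21.6  0.4 22.2] F [-1.1 -0.4  2.3] w 0.0005
side {-115: np.int64(6), -105: np.int64(8), -95: np.int64(0), -85: np.int64(0), -75: np.int64(0), -65: np.int64(0), -55: np.int64(0), -45: np.int64(0), -35: np.int64(0), -25: np.int64(10), -15: np.int64(4), -5: np.int64(1), 5: np.int64(18), 15: np.int64(19), 25: np.int64(6), 35: np.int64(10), 45: np.int64(9), 55: np.int64(4), 65: np.int64(4), 75: np.int64(2), 85: np.int64(0), 95: np.int64(0), 105: np.int64(0), 115: np.int64(0)}
scene {-115: np.int64(8), -105: np.int64(12), -95: np.int64(0), -85: np.int64(0), -75: np.int64(0), -65: np.int64(0), -55: np.int64(0), -45: np.int64(0), -35: np.int64(0), -25: np.int64(14), -15: np.int64(4), -5: np.int64(1), 5: np.int64(24), 15: np.int64(9), 25: np.int64(7), 35: np.int64(8), 45: np.int64(6), 55: np.int64(2), 65: np.int64(4), 75: np.int64(0), 85: np.int64(0), 95: np.int64(0), 105: np.int64(0), 115: np.int64(2)}
```

That stroke turned it about 90° (next spoke at about -23°), so the turnbuckle is near 4.3 rad. Repeating.

carry_out(deltas="0 0 0.065 0;0 0 0.055 0;-0.04 0.004 0 0;-0.067 0.0067 0 0;-0.067 0.0067 0 0")

```text
clock: 14.33
tool_pos: [0.453, 0.0684, 0.1767]
tool_rot: [0.001, 0.05, 0.999, 0.0]
contact_force: [0.4, -0.5, 0.3]
grip_width: 0.0006
```

carry_out(deltas="0 0 0 0;0 0 -0.06 0;0 0 -0.06 0;0 0 0 0")

```text
clock: 14.67
tool_pos: [0.4515, 0.0684, 0.1258]
tool_rot: [-0.002, 0.05, 0.999, -0.0]
contact_force: [-1.3, -0.8, -0.7]
grip_width: 0.0005
```

carry_out(deltas="0.024 -0.0024 0 0;0.024 -0.0024 0 0;0.024 -0.0024 0 0;0.024 -0.0024 0 0;0.024 -0.0024 0 0")

```text
clock: 15.08
tool_pos: [0.5012, 0.0634, 0.1289]
tool_rot: [-0.001, 0.05, 0.999, -0.0]
contact_force: [-8.3, -0.7, -0.2]
grip_width: 0.0006
```

carry_out(deltas="0.024 -0.0024 0 0;0.024 -0.0024 0 0;0.006 -0.0006 0 0;0 0 0 0")

```text
clock: 15.42
tool_pos: [0.5242, 0.0613, 0.129]
tool_rot: [0.001, 0.05, 0.999, 0.0]
contact_force: [-0.3, -1.1, 1.1]
grip_width: 0.0007
```

```bash
python3 - <<'E'
from h import *
st=where()
for n in ['side']:
    im,d=robot.snapshot(n); i,q=spokes(n,d,st,14)
    cv2.imwrite('pics/s10.png',cv2.resize(im[120:230,210:330],None,fx=6,fy=5.4,interpolation=cv2.INTER_CUBIC))
    for t in ['bottle_amber','pad_left_root','pad_right_root']:
      for r in robot.landmark_of(n,t)[:2]: print(n,t,round(r['score'],2),cam2w(n,r['at'],st)[0].round(3))
E
```

```text
clk 15.42 tool rel mm [21.3  0.4 22. ] F [-0.3 -1.1  1.1] w 0.0007
side {-115: np.int64(4), -105: np.int64(8), -95: np.int64(0), -85: np.int64(0), -75: np.int64(0), -65: np.int64(0), -55: np.int64(0), -45: np.int64(0), -35: np.int64(2), -25: np.int64(10), -15: np.int64(5), -5: np.int64(1), 5: np.int64(23), 15: np.int64(15), 25: np.int64(8), 35: np.int64(12), 45: np.int64(3), 55: np.int64(4), 65: np.int64(7), 75: np.int64(0), 85: np.int64(0), 95: np.int64(0), 105: np.int64(0), 115: np.int64(0)}
side bottle_amber 0.94 [0.408 0.512 0.003]
side bottle_amber 0.81 [0.611 0.055 0.052]
side pad_left_root 0.35 [0.616 0.09  0.076]
```

View pics/s10.png

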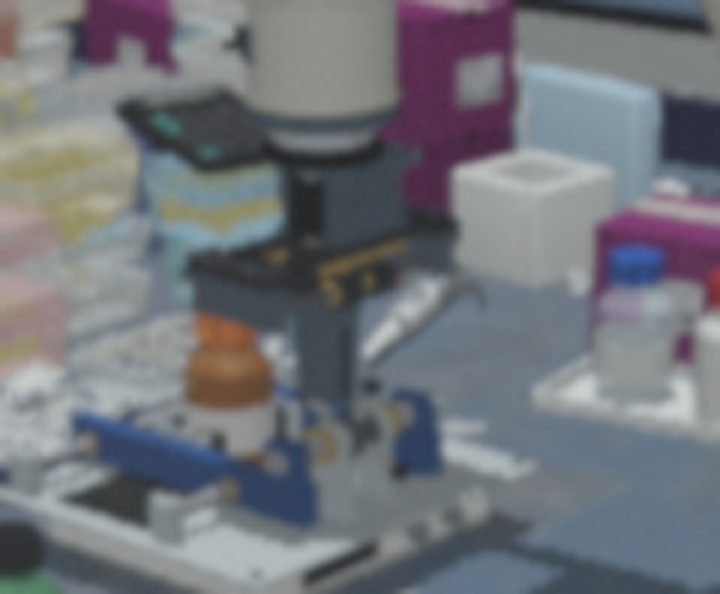

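Bottle upright; the left pad root at y=0.090 agrees with about 5.9 rad. Next stroke, which should bring the pads to first touch.

carry_out(deltas="0 0 0.065 0;0 0 0.055 0;-0.04 0.004 0 0;-0.067 0.0067 0 0;-0.067 0.0067 0 0")

```text
clock: 16.03
tool_pos: [0.4527, 0.0685, 0.1764]
tool_rot: [0.001, 0.05, 0.999, 0.0]
contact_force: [-0.9, 0.4, 0.5]
grip_width: 0.0008
```

carry_out(deltas="0 0 0 0;0 0 -0.06 0;0 0 -0.06 0;0 0 0 0")

```text
clock: 16.37
tool_pos: [0.4511, 0.0684, 0.1255]
tool_rot: [-0.002, 0.05, 0.999, -0.0]
contact_force: [-1.9, 0.2, -0.0]
grip_width: 0.0003
```

carry_out(deltas="0.024 -0.0024 0 0;0.024 -0.0024 0 0;0.024 -0.0024 0 0;0.024 -0.0024 0 0;0.024 -0.0024 0 0")

```text
clock: 16.78
tool_pos: [0.5011, 0.0634, 0.1289]
tool_rot: [-0.001, 0.05, 0.999, -0.0]
contact_force: [-8.9, 0.1, -0.3]
grip_width: 0.0004
```

carry_out(deltas="0.024 -0.0024 0 0;0.024 -0.0024 0 0;0.006 -0.0006 0 0;0 0 0 0")

```text
clock: 17.12
tool_pos: [0.5242, 0.0613, 0.129]
tool_rot: [0.001, 0.05, 0.999, 0.0]
contact_force: [-1.8, -0.4, 2.0]
grip_width: 0.0005
```

carry_out(deltas="0 0 0.065 0;0 0 0.065 0;-0.09 0.009 0.05 0;-0.09 0.009 0.05 0;0 0 0 0")

```text
clock: 17.53
tool_pos: [0.447, 0.0692, 0.2236]
tool_rot: [0.001, 0.05, 0.999, 0.0]
contact_force: [2.5, -0.3, 0.6]
grip_width: 0.0002
```

```bash
python3 - <<'E'
from h import *
st=where()
for n in ['side','wrist']:
    im,d=robot.snapshot(n); i,q=spokes(n,d,st,14)
    cv2.imwrite(f'pics/{n}11.png',cv2.resize(im[120:230,210:330],None,fx=6,fy=5.4,interpolation=cv2.INTER_CUBIC) if n=='side' else im)
    for t in ['bottle_amber','pad_left_root','pad_right_root']:
      for r in robot.landmark_of(n,t)[:2]: print(n,t,round(r['score'],2),cam2w(n,r['at'],st)[0].round(3))
E
```

```text
clk 17.53 tool rel mm [-56.4   0.6 116.6] F [ 2.5 -0.3  0.6] w 0.0002
side {-115: np.int64(6), -105: np.int64(10), -95: np.int64(0), -85: np.int64(0), -75: np.int64(0), -65: np.int64(0), -55: np.int64(0), -45: np.int64(0), -35: np.int64(2), -25: np.int64(11), -15: np.int64(2), -5: np.int64(0), 5: np.int64(0), 15: np.int64(0), 25: np.int64(0), 35: np.int64(0), 45: np.int64(1), 55: np.int64(5), 65: np.int64(11), 75: np.int64(0), 85: np.int64(0), 95: np.int64(0), 105: np.int64(0), 115: np.int64(0)}
side bottle_amber 0.91 [ 0.326  0.351 -0.   ]
side bottle_amber 0.87 [0.613 0.055 0.054]
side pad_left_root 0.43 [0.612 0.086 0.074]
side pad_right_root 0.48 [0.616 0.015 0.077]
wrist {-115: np.int64(0), -105: np.int64(236), -95: np.int64(89), -85: np.int64(0), -75: np.int64(0), -65: np.int64(0), -55: np.int64(0), -45: np.int64(0), -35: np.int64(6), -25: np.int64(26), -15: np.int64(3), -5: np.int64(0), 5: np.int64(0), 15: np.int64(0), 25: np.int64(0), 35: np.int64(0), 45: np.int64(0), 55: np.int64(0), 65: np.int64(0), 75: np.int64(0), 85: np.int64(0), 95: np.int64(0), 105: np.int64(0), 115: np.int64(0)}
wrist bottle_amber 0.45 [0.608 0.05  0.058]
wrist pad_left_root 0.34 [0.607 0.051 0.055]
```

View pics/wrist11.png

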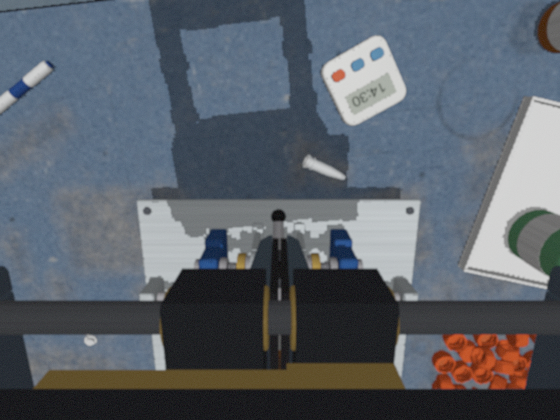

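View pics/side11.png

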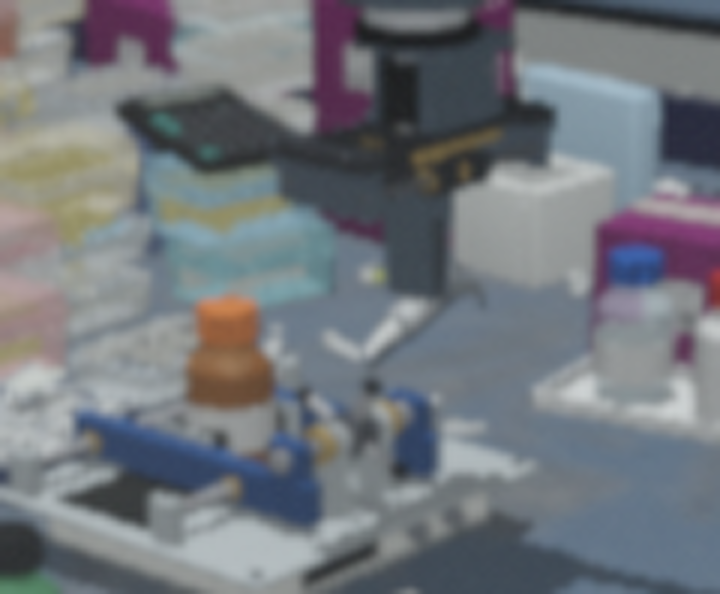

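Pad roots are 71 mm apart (about 69 expected at first touch), which agrees with about 7.4 rad. One more full stroke should reach about 9.0 rad.

carry_out(deltas="0 0 -0.08 0;0 0 -0.08 0;0 0 -0.075 0;0 0 0 0;0 0 0 0")

```text
clock: 18.35
tool_pos: [0.4499, 0.0686, 0.1252]
tool_rot: [-0.002, 0.05, 0.999, -0.0]
contact_force: [0.3, 0.1, -0.2]
grip_width: 0.0001
```

carry_out(deltas="0.026 -0.0026 0 0;0.026 -0.0026 0 0;0.026 -0.0026 0 0;0.026 -0.0026 0 0;0.026 -0.0026 0 0")

```text
clock: 18.77
tool_pos: [0.5025, 0.0633, 0.1271]
tool_rot: [-0.001, 0.05, 0.999, -0.0]
contact_force: [-14.7, -1.1, 5.7]
grip_width: 0.0007
```

```bash
python3 -c "
from h import *
where()"
```

```text
clk 18.77 tool rel mm [-0.5  0.2 20.1] F [-14.7  -1.1   5.7] w 0.0007
```

carry_out(deltas="0.024 -0.0024 0 0;0.022 -0.0022 0 0;0.006 -0.0006 0 0;0 0 0 0")

```text
clock: 19.1
tool_pos: [0.5252, 0.0611, 0.1274]
tool_rot: [0.001, 0.05, 0.999, 0.0]
contact_force: [-3.2, -0.6, 2.3]
grip_width: 0.0006
```

carry_out(deltas="0 0 0.065 0;0 0 0.065 0;-0.09 0.009 0.05 0;-0.09 0.009 0.05 0;0 0 0 0")

```text
clock: 19.52
tool_pos: [0.4484, 0.0691, 0.2222]
tool_rot: [0.002, 0.05, 0.999, 0.0]
contact_force: [2.5, 1.0, -0.2]
grip_width: 0.0006
```

```bash
python3 - <<'E'
from h import *
st=where()
for n in ['side','scene']:
    im,d=robot.snapshot(n); i,q=spokes(n,d,st,14)
    cv2.imwrite(f'pics/{n}12.png',cv2.resize(im[120:230,210:330],None,fx=6,fy=5.4,interpolation=cv2.INTER_CUBIC))
    for t in ['bottle_amber','pad_left_root','pad_right_root']:
      for r in robot.landmark_of(n,t)[:2]: print(n,t,round(r['score'],2),cam2w(n,r['at'],st)[0].round(3))
E
```

```text
clk 19.52 tool rel mm [-55.    0.6 115.2] F [ 2.5  1.  -0.2] w 0.0006
side {-115: np.int64(2), -105: np.int64(9), -95: np.int64(1), -85: np.int64(0), -75: np.int64(0), -65: np.int64(0), -55: np.int64(0), -45: np.int64(0), -35: np.int64(0), -25: np.int64(10), -15: np.int64(5), -5: np.int64(0), 5: np.int64(0), 15: np.int64(0), 25: np.int64(0), 35: np.int64(0), 45: np.int64(0), 55: np.int64(3), 65: np.int64(9), 75: np.int64(2), 85: np.int64(0), 95: np.int64(0), 105: np.int64(0), 115: np.int64(0)}
side bottle_amber 0.91 [ 0.329  0.351 -0.   ]
side bottle_amber 0.89 [ 0.406  0.51  -0.   ]
side pad_left_root 0.58 [ 0.443 -0.323  0.   ]
side pad_left_root 0.45 [0.62  0.088 0.076]
side pad_right_root 0.38 [0.616 0.019 0.077]
scene {-115: np.int64(6), -105: np.int64(13), -95: np.int64(0), -85: np.int64(0), -75: np.int64(0), -65: np.int64(0), -55: np.int64(0), -45: np.int64(0), -35: np.int64(0), -25: np.int64(10), -15: np.int64(6), -5: np.int64(0), 5: np.int64(0), 15: np.int64(0), 25: np.int64(0), 35: np.int64(0), 45: np.int64(1), 55: np.int64(4), 65: np.int64(13), 75: np.int64(2), 85: np.int64(0), 95: np.int64(0), 105: np.int64(0), 115: np.int64(0)}
scene bottle_amber 0.97 [0.404 0.51  0.001]
scene bottle_amber 0.96 [ 0.327  0.357 -0.002]
scene pad_left_root 0.66 [ 0.528 -0.325  0.003]
scene pad_left_root 0.62 [ 0.489 -0.323  0.001]
scene pad_right_root 0.57 [0.609 0.053 0.054]
```

View pics/side12.png

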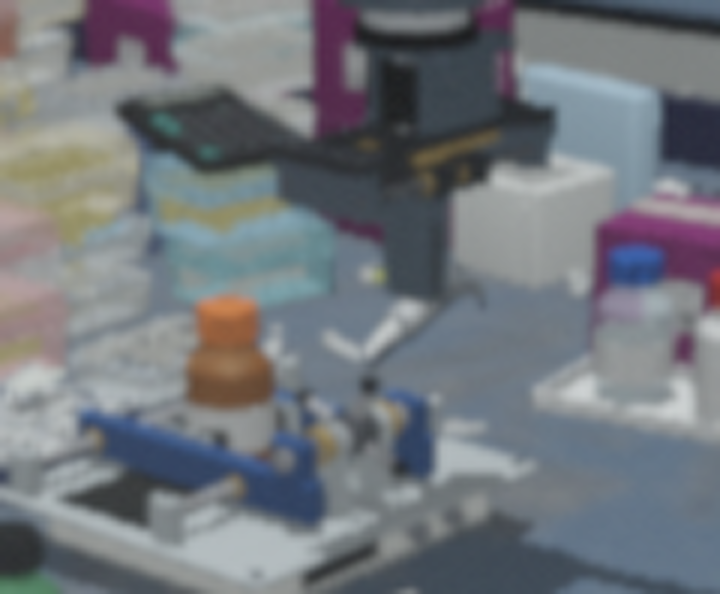

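Next spoke at about -22°, so estimated 9.0 rad and about 3.3 mm pad push. Checking the pins from above before deciding on the finish.

carry_out(deltas="0 0 0.075 0;0 0 0.06 0;0.08 -0.008 0 0;0.09 -0.009 0 0;0.09 -0.009 0 0")

```text
clock: 20.33
tool_pos: [0.557, 0.0579, 0.2721]
tool_rot: [0.0, 0.05, 0.999, -0.0]
contact_force: [0.5, -0.7, 0.4]
grip_width: 0.0009
```

carry_out(deltas="0.09 -0.009 0 0;0.04 -0.004 0 0;0 0 0 0;0 0 0 0")

```text
clock: 20.67
tool_pos: [0.6078, 0.0528, 0.2706]
tool_rot: [-0.001, 0.05, 0.999, -0.0]
contact_force: [-0.1, 0.3, 0.1]
grip_width: 0.0008
```

```bash
python3 - <<'E'
from h import *
st=where(); im,d=robot.snapshot('wrist'); np.save('w13.npy',d); cv2.imwrite('pics/w13.png',im)
cv2.imwrite('pics/w13c.png',cv2.resize(im[40:280,160:400],None,fx=2.5,fy=2.5,interpolation=cv2.INTER_CUBIC))
for t in ['bottle_amber','pad_left_root','pad_right_root']:
      for r in robot.landmark_of('wrist',t)[:2]: print(t,round(r['score'],2),cam2w('wrist',r['at'],st)[0].round(3))
b=(im[...,0]>im[...,2].astype(int)+50)&(im[...,0]>90)
p=pts('wrist',d,b,st); S=C+np.array([.110*np.cos(YAW),.110*np.sin(YAW),0])
q=toC(p)*1000; q=q[(q[:,0]>60)&(q[:,0]<170)&(abs(q[:,1])<80)&(q[:,2]>-60)]
for s in (1,-1):
    k=q[q[:,1]*s>0]; print(s,len(k),np.percentile(k[:,1],[2,10,50,90,98]).round(1),np.percentile(k[:,2],[5,95]).round(0))
y=(im[...,2]>150)&(im[...,1]>110)&(im[...,0]<90)
q=toC(pts('wrist',d,y,st))*1000; q=q[(q[:,0]>60)&(q[:,0]<170)&(abs(q[:,1])<60)&(q[:,2]<-5)&(q[:,2]>-50)]
for s in (1,-1):
    k=q[q[:,1]*s>0]; print('pin',s,len(k),np.percentile(k[:,1],[5,50,95]).round(1) if len(k) else '')
E
```

```text
clk 20.67 tool rel mm [105.3   0.2 163.6] F [-0.1  0.3  0.1] w 0.0008
bottle_amber 0.56 [0.606 0.054 0.055]
pad_left_root 0.76 [0.621 0.088 0.08 ]
pad_left_root 0.65 [0.501 0.065 0.106]
pad_right_root 0.66 [0.61  0.017 0.082]
pad_right_root 0.5 [0.609 0.051 0.054]
1 1450 [45.9 47.6 52.8 58.1 59.4] [-16. -14.]
-1 1376 [-59.5 -58.4 -53.1 -47.9 -46.3] [-16. -14.]
pin 1 0 
pin -1 0
```

View pics/w13c.png

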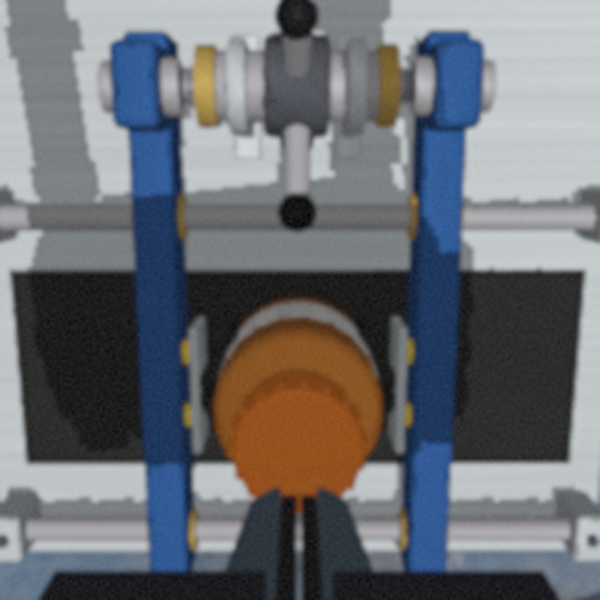

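```bash
python3 - <<'E'
from h import *
a=cv2.imread('pics/w5.png')[155:255,190:370]; b=cv2.imread('pics/w13.png')[155:255,190:370]
cv2.imwrite('pics/cmp.png',cv2.resize(np.vstack([a,b]),None,fx=4,fy=3,interpolation=cv2.INTER_CUBIC))
im=cv2.imread('pics/w13.png'); d=np.load('w13.npy'); st=robot.state()
q=toC(pts('wrist',d,np.ones(d.shape,bool),st))*1000
# grey pad plates: at height ~ -15..-13 above pad top?
k=q[(q[:,0]>85)&(q[:,0]<135)&(abs(q[:,1])<60)&(abs(q[:,1])>28)&(q[:,2]>-50)]
for s in (1,-1):
    for lo in range(28,60,2):
        m=k[(k[:,1]*s>=lo)&(k[:,1]*s<lo+2)]; print(s,lo,len(m),np.percentile(m[:,2],[10,50,90]).round(0) if len(m) else '')
E
```

```text
1 28 57 [-13.  25.  29.]
1 30 29 [-20. -13.  -4.]
1 32 24 [-14. -12. -12.]
1 34 62 [-33. -13. -11.]
1 36 39 [-16. -13. -12.]
1 38 177 [-33. -13. -11.]
1 40 108 [-12. -12. -11.]
1 42 24 [-23. -21. -12.]
1 44 167 [-37. -23. -15.]
1 46 106 [-15. -13. -12.]
1 48 103 [-14. -13. -12.]
1 50 107 [-14. -13. -13.]
1 52 101 [-14. -13. -12.]
1 54 104 [-14. -13. -12.]
1 56 101 [-14. -13. -12.]
1 58 102 [-14. -13. -12.]
-1 28 33 [-14. -12.  27.]
-1 30 23 [-14. -12. -12.]
-1 32 55 [-30. -13. -12.]
-1 34 46 [-22. -13. -12.]
-1 36 157 [-37. -18. -12.]
-1 38 112 [-13. -11. -11.]
-1 40 54 [-13. -12. -11.]
-1 42 37 [-24. -22. -21.]
-1 44 203 [-37. -20. -14.]
-1 46 100 [-15. -14. -12.]
-1 48 101 [-14. -13. -13.]
-1 50 109 [-14. -13. -13.]
-1 52 103 [-14. -14. -13.]
-1 54 103 [-14. -13. -12.]
-1 56 101 [-14. -13. -13.]
-1 58 103 [-14. -14. -13.]
```

View pics/cmp.png

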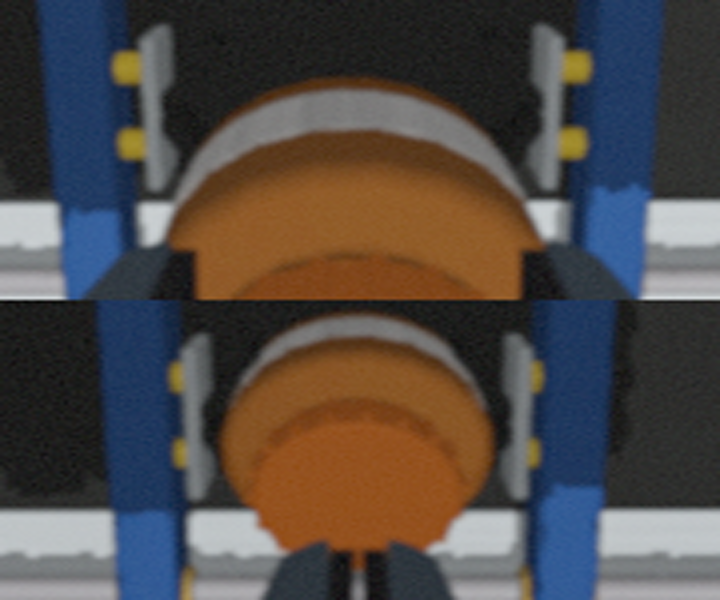

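Compared with the free pads, where 8 mm of pin spans 30 px, about 17 px now shows on both sides. That is about 4.5 mm showing, so about 3.5 mm pushed in. The depth gap between plate and bar is about 4.3 mm, which agrees. This is the half-way mark, so I'll do a last bystander check and hand in.

```bash
python3 - <<'E'
from h import *
st=where(); robot.snapshot('side')
for t in ['bottle_amber','bottle_green','bottle_white','bottle_clear','foam_block','carton']:
    for r in robot.landmark_of('side',t)[:3]: print(t,round(r['score'],2),cam2w('side',r['at'])[0].round(3))
print(robot.close_job())
E
```

```text
clk 20.87 tool rel mm [104.    0.4 165. ] F [0.1 0.  0.2] w 0.0006
bottle_amber 0.84 [0.615 0.052 0.053]
bottle_amber 0.83 [ 0.403  0.508 -0.   ]
bottle_amber 0.81 [ 0.33   0.356 -0.002]
bottle_green 0.91 [0.538 0.343 0.003]
bottle_white 0.56 [ 0.447 -0.321  0.   ]
bottle_clear 0.64 [ 0.53  -0.33   0.001]
foam_block 0.7 [0.54  0.428 0.   ]
carton 0.55 [ 0.547 -0.455 -0.002]
the job is handed in; nothing more can be done
None
```

The large amber bottle is clamped upright on the shaker, and the job was handed in at about 21 s; no verdict is reported. I stood it between the open jaws, let go, and tightened the turnbuckle with five pushes, from about 2.4 to about 9.0 rad. I worked these angles out from the spoke positions and the pad spacing.

The last checks agreed with each other:
- **Bottle:** found at (0.615, 0.052, 0.053), within about 3 mm of where I put the seat.
- **Pads:** about 4.3–4.5 mm of the yellow pins still shows on both sides, so each pad is pushed in about 3.5–3.7 mm of its 8 mm. I could not read the pad force directly; at 2 N per mm that is roughly 7 N.
- **Bystanders:** the other bottles, the foam block and the carton all came out within about 10 mm of their starting estimates. That is measurement scatter, since nothing but the amber bottle and the turnbuckle was touched.
- **Robot:** contact force was near zero, with the gripper above the bottle and touching nothing.

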